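# Cross-lay the second layer of perfume cartons

### The arm

A 6-joint arm with a two-finger parallel gripper is mounted at the origin on the work surface. World frame = base frame: x ahead of the robot, y to its left, z up, the work surface at z = 0. Lengths are in m, angles in rad, forces in N, time in s.
With the tool pointing down it reaches from about 0.3 to 0.875 m from the base axis. Payload 6.4 kg.
Tool frame: the origin (TCP) lies at the centre of the arm's flange, where the gripper is bolted on; the fingertips stand 166 mm ahead of it and the grasp point (between the pads) lies arm.pinch_z ahead of it (arm.pinch_z is the distance from the TCP to the grasp point, in m); z points along the fingers, y is the direction in which the jaws open and shut (so a half turn about z gives the same grasp; the last joint's range is limited). The gripper opens to 88 mm and grips with 3 to 60 N. Pads are 18 mm wide; open, the fingers measure 123 mm over their backs; the gripper's body (75 mm by 187 mm) begins 45 mm behind the grasp point.
Start: joints at [-1.476, 0.181, 1.607, -0, 1.354, -0.206], TCP at [0.17, -0.549, 0.405] pointing down, gripper open.
Joint ranges: [-2.99, 2.99], [-0.89, 2.07], [0.3, 2.58], [-1.14, 4.28], [0, 2.63], [-3.12, 3.12]. Speed limits (rad/s): [2.57, 2.57, 3.01, 3.14, 3.14, 3.14].

### API

Orientations are given as a 3x3 rotation matrix whose columns are the frame's x, y, z axes.
In Python, from cell import observe, optics, ticket, arm gives the robot as it stands.
- The arm moves only by the tool drive_tool, never from a script. Its argument "rows" is a list of rows, each a list of 7 numbers: the opening, from -1 (shut) to 1 (fully open), then the shift along the world's x, y, z in mm, then the turn, a rotation vector about the world's x, y, z in rad. A call has 1 to 5 rows; each row is the pose to reach, as a shift and turn from the pose measured when the call began; what a row does not reach only later rows make up. A row lasts 1/12 s, in which the tool goes at most 41.7 mm and 7.16 degrees, less where a joint would pass 70% of its speed; a pose out of reach is approached as far as the arm can. A call with a gripper value outside its range is refused whole. The fingers move at their own pace and stop on an object; the grip force is fixed at half the most. Time passes only in rows, so rows that repeat a pose let the fingers close. It gives the time, the measured TCP pose, the force and the opening at its end, in the units of the state.
- observe(): the state, without advancing time (a new reading comes with each control period).
- optics.read_camera(name): name is "scene" or "top"; returns a dict with "img" (400x640x3 uint8, red, green, blue), "z_map" (400x640 float32, m along the optical axis (not along the pixel's ray), 0 where there is no reading), "K" (3x3 intrinsics, pixels), "cam_to_world" (4x4, takes a point from camera to world coordinates). Camera axes: x right, y down, z forward; pixel columns grow to the right and rows downward; lengths in m; the calibration is good to about 2 mm. A picture is of the moment at which its call begins.
- ticket.hand_in(): hands the job in, once; it reports no verdict.
The state is a dict: "clock": time; "joint_pos": joint angles; "joint_vel": joint speeds; "effort": joint torques, N m; "tcp_pos": TCP position; "ee_rot": TCP orientation; "ft_force": force on the tool from outside, world axes, zero at the start; "torque": the same for the moment, N m; "grip_width": finger opening in m.
Only numpy, scipy, OpenCV 4.12 (cv2) and the standard library are available. Lean on these libraries where they do the work, as an engineer would, in place of code of your own. Each camera call takes 0.05 s, during which the arm holds its last target. There are 200 camera calls.

### The job

On the slatted wooden board the first layer of violet-banded cartons is already laid. Build the second layer on top of it with the two loose full-length violet-banded cartons: lay them flat and crosswise to the two below, one along each end of the first layer, so that their outer sides and their ends are flush with the outline of the layer below and the gap stays open between them. There are glass bottles inside, so set them down rather than drop them, and leave the first layer and the green-banded carton where they are.

Things in the scene. Friction and masses are not known exactly. Their poses are not given: they have to be found in the camera images.
- layer: First layer, loose unit (0.55 kg) on a 24 mm high wooden board: two violet-banded cream cartons, each 130x45x40 mm, glued on a 142x142x4 mm card sheet, long axes along its x, centred at y = -42.5 and +42.5 mm (40 mm gap). Origin: centre of sheet's underside; z up; carton tops at z = 44 mm. Second-layer cartons go along its y, centred at x = -42.5 and +42.5 mm, y = 0, undersides at z = 44 mm.
- carton_a: Loose cream carton with a violet band round it and a blank label, lying on the table, 130 mm long (its x axis), 45 mm wide (y), 40 mm high (z); origin at the centre of its underside, so its top is 40 mm above the origin. About 0.15 to 0.3 kg, rigid. A violet-banded box only 70 mm long also lies about: it is a sample box and not wanted.
- carton_b: The second such loose cream carton with a violet band, the same in all: 130 mm long (its x axis), 45 mm wide (y), 40 mm high (z); origin at the centre of its underside, so its top is 40 mm above the origin. The two may take either place, either end round.
- green_carton: Loose cream carton of another scent, of the same size and shape but with a green band: 130 mm long (its x axis), 45 mm wide (y), 40 mm high (z); origin at the centre of its underside, so its top is 40 mm above the origin. To be left alone.

How it is judged:
At the end, for the whole second after the job is handed in: Both violet-banded cartons lie flat, released and at rest on the first layer, one in each crosswise place: centre within 15 mm each way, within 10 degrees of square, underside within 8 mm of the layer's top. First layer moved under 20 mm, green-banded carton under 30 mm (((x of carton_a in the frame of layer between 0.0275 and 0.0575 m and y of carton_a in the frame of layer between -0.015 and 0.015 m and z of carton_a in the frame of layer between 0.036 and 0.052 m and angle between the x axis of each of carton_a, carton_b and the y axis of layer, either way round below 0.175 rad and angle between each of carton_a, carton_b's own z axis and vertical below 0.1 rad and linear speed of each of carton_a, carton_b below 0.02 m/s and contact force between the fingers and carton_a below 0.05 N and x of carton_b in the frame of layer between -0.0575 and -0.0275 m and y of carton_b in the frame of layer between -0.015 and 0.015 m and z of carton_b in the frame of layer between 0.036 and 0.052 m and contact force between the fingers and carton_b below 0.05 N) or (x of carton_a in the frame of layer between -0.0575 and -0.0275 m and y of carton_a in the frame of layer between -0.015 and 0.015 m and z of carton_a in the frame of layer between 0.036 and 0.052 m and angle between the x axis of each of carton_a, carton_b and the y axis of layer, either way round below 0.175 rad and angle between each of carton_a, carton_b's own z axis and vertical below 0.1 rad and linear speed of each of carton_a, carton_b below 0.02 m/s and contact force between the fingers and carton_a below 0.05 N and x of carton_b in the frame of layer between 0.0275 and 0.0575 m and y of carton_b in the frame of layer between -0.015 and 0.015 m and z of carton_b in the frame of layer between 0.036 and 0.052 m and contact force between the fingers and carton_b below 0.05 N)) and distance of layer from where it was at the start of the episode below 0.02 m and distance of green_carton from where it was at the start of the episode below 0.03 m); the robot touches nothing.
It fails at once if a violet-banded carton is dropped (falls free faster than 0.7 m/s, about 25 mm of fall) ((linear speed of carton_a above 0.7 m/s and contact force between the fingers and carton_a below 0.01 N) or (linear speed of carton_b above 0.7 m/s and contact force between the fingers and carton_b below 0.01 N)).
It fails at once if the first layer is shifted by more than 20 mm (distance of layer from where it was at the start of the episode above 0.02 m).
It fails at once if the green-banded carton is moved by more than 30 mm (distance of green_carton from where it was at the start of the episode above 0.03 m).
It also fails if it takes over 58 s, if anything falls off the work surface, if the arm or the gripper's body presses on something with over 40 N, if the wrist force passes 120 N, or if a joint passes its speed limit or range.

## Working session

There is one attempt and no reset: what is moved stays moved. The work goes in short steps, Python scripts to look and compute and a tool call to move; the robot and the scene stay as the last step left them, time stands still between calls to the robot, and variables do not carry over. Pictures are saved under pics/ and viewed, about 8 in all and at most 12, crops included, and the job is handed in when it is done.

Besides the shell and the picture viewer there is one more tool, called after ">>>" by a JSON object that holds its "method" and its "body", one argument or row to a line. drive_tool: Moves the arm, as the interface text tells. Its arguments: {"type":"object","properties":{"rows":{"type":"array"}},"required":["rows"]}

```bash
mkdir -p pics; python3 - <<'E'
from cell import observe, optics, arm
import cv2,numpy as np
for n in ("top","scene"):
    c=optics.read_camera(n); cv2.imwrite(f"pics/{n}0.png",c["img"][:,:,::-1]); np.savez(f"{n}0.npz",**c)
    print(n,c["K"].round(1).tolist(),c["cam_to_world"].round(3).tolist())
print(observe(),arm.pinch_z)
E
```

```text
top [[400.3, 0.0, 324.3], [0.0, 400.3, 193.1], [0.0, 0.0, 1.0]] [[0.02, -0.997, 0.071, 0.473], [-1.0, -0.021, -0.006, -0.043], [0.007, -0.071, -0.997, 0.878], [0.0, 0.0, 0.0, 1.0]]
scene [[452.5, 0.0, 315.2], [0.0, 452.5, 205.8], [0.0, 0.0, 1.0]] [[-0.714, 0.46, -0.528, 0.962], [0.7, 0.481, -0.527, 0.388], [0.011, -0.746, -0.666, 0.612], [0.0, 0.0, 0.0, 1.0]]
{'clock': 0.1, 'joint_pos': array([-1.47632632e+00,  1.81431613e-01,  1.60790103e+00, -3.12578786e-05,
        1.35384167e+00, -2.06277164e-01]), 'joint_vel': array([ 0.00017538, -0.00031381, -0.00142376,  0.00075104, -0.00110114,
        0.00044856]), 'effort': array([ 5.04232758e-04, -4.34817231e+01, -3.42698228e+01,  7.04225991e-02,
        3.39791039e-02, -2.94678262e-05]), 'tcp_pos': array([ 0.17033676, -0.54894428,  0.40392318]), 'ee_rot': array([[ 9.55113444e-01,  2.96240235e-01, -1.79585744e-04],
       [ 2.96240143e-01, -9.55112196e-01,  1.57172228e-03],
       [ 2.94082842e-04, -1.55437358e-03, -9.99998749e-01]]), 'ft_force': array([-0.42486129, -0.84567453,  0.47473463]), 'torque': array([0.00206827, 0.02978672, 0.02177595]), 'grip_width': 0.08808501682048107} 0.1473
```

View pics/top0.png

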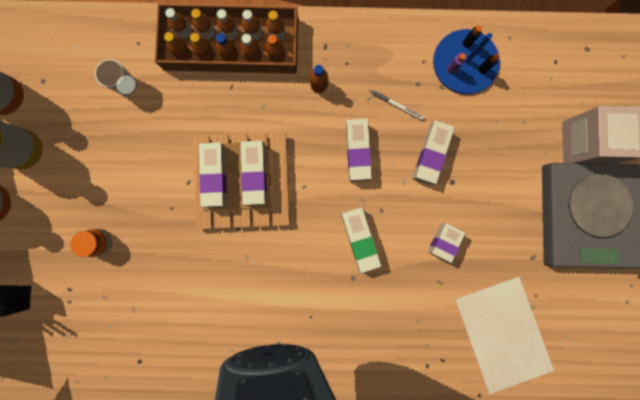

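View pics/scene0.png

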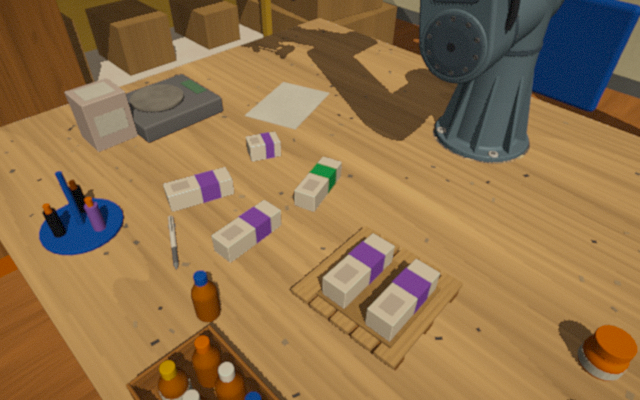

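Top view: the layer's cartons are at px (210,175) and (253,173), the loose violet ones at (360,150) and (435,152), the green one at (361,240), and the sample box at (448,243). The scene view agrees. Next I measure the carton tops.

```bash
cat > h.py <<'E'
import numpy as np, cv2
def cloud(c):
    K,T=c["K"],c["cam_to_world"]; z=c["z_map"]; v,u=np.indices(z.shape)
    p=np.stack([(u-K[0,2])/K[0,0]*z,(v-K[1,2])/K[1,1]*z,z,np.ones_like(z)],-1)@T.T
    return p[...,:3]
def cast(c,uv,h):
    K,T=c["K"],c["cam_to_world"]
    d=np.c_[(uv-[K[0,2],K[1,2]])/[K[0,0],K[1,1]],np.ones(len(uv))]@T[:3,:3].T
    return T[:3,3]+d*((h-T[2,3])/d[:,2])[:,None]
def tops(c,h,tol=.007,show=True):
    """top faces at height h: xy centre, angle of long axis, size, by ray casting the mask outline"""
    P=cloud(c); hsv=cv2.cvtColor(c["img"],cv2.COLOR_RGB2HSV)
    m=(abs(P[...,2]-h)<tol)&(P[...,0]>.2)&(P[...,0]<.8)&(c["z_map"]>0)
    cream=(hsv[...,1]<75)&(hsv[...,2]>110); band=(hsv[...,0]>35)&(hsv[...,0]<170)&(hsv[...,1]>80)
    m=(m&(cream|band)).astype(np.uint8)
    n,L,S,_=cv2.connectedComponentsWithStats(m); out=[]
    for i in range(1,n):
        if S[i,4]<300: continue
        v,u=np.nonzero(L==i); W=cast(c,np.c_[u,v].astype(float),h)[:,:2]
        zz=np.median(P[v,u,2])
        (cx,cy),(a,b),t=cv2.minAreaRect((W*1000).astype(np.float32))
        if a<b: a,b,t=b,a,t+90
        t=(t+90)%180-90
        mc=W.mean(0)*1000; ev=np.linalg.eigh(np.cov(W.T))[1][:,1]
        ta=(np.degrees(np.arctan2(ev[1],ev[0]))+90)%180-90
        hue=np.median(hsv[v,u,0][band[v,u]]) if band[v,u].any() else -1
        print(f"px {u.mean():.0f},{v.mean():.0f} rect {cx:.1f},{cy:.1f} mean {mc.round(1)} size {a:.0f}x{b:.0f} ang {t:.1f} pca {ta:.1f} z {zz*1000:.1f} hue {hue}")
        out.append((mc,ta))
    return out
E
python3 - <<'E'
from h import *
for n in("top","scene"):
    c=dict(np.load(n+"0.npz")); 
    for h in(.04,.068): print(n,h); tops(c,h)
E
```

```text
top 0.04
px 359,151 rect 627.0,-119.4 mean [ 622.4 -119.4] size 129x46 ang 4.7 pca 4.7 z 38.9 hue 143.0
px 434,154 rect 624.3,-280.9 mean [ 619.2 -278.8] size 129x47 ang -17.5 pca -17.5 z 38.9 hue 143.0
px 361,241 rect 436.6,-126.8 mean [ 434.5 -127.4] size 129x46 ang 19.3 pca 19.2 z 39.1 hue 67.0
px 448,244 rect 433.6,-308.7 mean [ 431.7 -307.3] size 68x47 ang -25.5 pca -23.3 z 39.2 hue 143.0
top 0.068
px 253,175 rect 569.4,98.8 mean [564.6  98.3] size 129x47 ang 2.0 pca 4.1 z 66.9 hue 143.0
px 211,176 rect 563.6,182.6 mean [559.5 182.7] size 129x47 ang 3.6 pca 3.4 z 66.9 hue 144.0
scene 0.04
px 262,140 rect 437.2,-308.1 mean [ 438.3 -307.1] size 71x61 ang -26.9 pca -20.0 z 42.3 hue 142.0
px 318,178 rect 440.8,-125.0 mean [ 443.6 -123.5] size 139x50 ang 18.9 pca 20.0 z 42.3 hue 70.0
px 197,183 rect 628.7,-279.1 mean [ 630.8 -279.2] size 131x59 ang -16.6 pca -16.8 z 42.2 hue 142.0
px 246,225 rect 631.7,-117.5 mean [ 634.2 -116.5] size 134x54 ang 4.5 pca 5.0 z 42.0 hue 142.0
px 355,288 rect 572.3,101.1 mean [597.4 116.1] size 136x49 ang 3.3 pca -6.8 z 40.7 hue 142.0
scene 0.068
px 358,264 rect 574.1,101.0 mean [577.1 101.6] size 135x50 ang 4.3 pca 4.3 z 69.8 hue 142.0
px 403,293 rect 568.2,185.4 mean [571.6 186.1] size 135x49 ang 4.7 pca 4.2 z 69.8 hue 142.0
```

A is at about (628,-118.5) at 4.7°, B at (626,-280) at -17.3°, and the layer centre at (569,142) at 4.0°. The two views agree to a few mm. Going to A.

>>> {"method": "drive_tool", "body": {
  "rows": [
    [1,40,38,-8,0,0,-0.05],
    [1,75,70,-15,0,0,-0.1],
    [1,105,98,-25,0,0,-0.15],
    [1,130,122,-30,0,0,-0.2],
    [1,140,132,-35,0,0,-0.218]
  ]
}}

```text
clock: 0.52
tcp_pos: [0.312, -0.4145, 0.3682]
ee_rot: [[0.997, 0.081, 0.0], [0.081, -0.997, 0.003], [0.001, -0.003, -1.0]]
ft_force: [-0.3, -0.5, 0.3]
grip_width: 0.0879
```

>>> {"method": "drive_tool", "body": {
  "rows": [
    [1,25,23,-5,0,0,0],
    [1,55,52,-12,0,0,0],
    [1,85,80,-20,0,0,0],
    [1,115,108,-27,0,0,0],
    [1,140,132,-35,0,0,0]
  ]
}}

```text
clock: 0.93
tcp_pos: [0.4534, -0.2804, 0.3328]
ee_rot: [[0.997, 0.081, 0.001], [0.081, -0.997, 0.003], [0.001, -0.003, -1.0]]
ft_force: [-0.0, -1.1, -0.9]
grip_width: 0.0882
```

>>> {"method": "drive_tool", "body": {
  "rows": [
    [1,27,25,-8,0,0,0],
    [1,54,50,-16,0,0,0],
    [1,80,74,-24,0,0,0],
    [1,105,98,-32,0,0,0],
    [1,130,121,-40,0,0,0]
  ]
}}

```text
clock: 1.35
tcp_pos: [0.5843, -0.1576, 0.2919]
ee_rot: [[0.997, 0.082, -0.0], [0.082, -0.997, 0.004], [0.0, -0.004, -1.0]]
ft_force: [0.2, -0.6, 0.9]
grip_width: 0.0881
```

>>> {"method": "drive_tool", "body": {
  "rows": [
    [1,20,18,-5,0,0,0],
    [1,35,33,-15,0,0,0],
    [1,44,41,-28,0,0,0],
    [1,45,41,-40,0,0,0],
    [1,45,41,-45,0,0,0]
  ]
}}

```text
clock: 1.77
tcp_pos: [0.6286, -0.1159, 0.2442]
ee_rot: [[0.997, 0.083, -0.004], [0.083, -0.997, 0.005], [-0.003, -0.005, -1.0]]
ft_force: [-0.6, -0.3, -0.1]
grip_width: 0.0879
```

>>> {"method": "drive_tool", "body": {
  "rows": [
    [1,0,-2.5,-18,0,0,0],
    [1,0,-2.5,-36,0,0,0],
    [1,0,-2.5,-54,0,0,0],
    [1,0,-2.5,-66,0,0,0],
    [1,0,-2.5,-68,0,0,0]
  ]
}}

```text
clock: 2.18
tcp_pos: [0.6268, -0.119, 0.1734]
ee_rot: [[0.997, 0.082, -0.008], [0.082, -0.997, 0.006], [-0.008, -0.007, -1.0]]
ft_force: [-0.3, -0.2, -0.1]
grip_width: 0.0882
```

>>> {"method": "drive_tool", "body": {
  "rows": [
    [-1,0,0,0,0,0,0],
    [-1,0,0,0,0,0,0],
    [-1,0,0,0,0,0,0],
    [-1,0,0,0,0,0,0],
    [-1,0,0,0,0,0,0]
  ]
}}

```text
clock: 2.6
tcp_pos: [0.6272, -0.1191, 0.1745]
ee_rot: [[0.997, 0.082, -0.007], [0.082, -0.997, 0.006], [-0.006, -0.006, -1.0]]
ft_force: [-0.3, 0.4, 0.0]
grip_width: 0.057
```

>>> {"method": "drive_tool", "body": {
  "rows": [
    [-1,0,0,0,0,0,0],
    [-1,0,0,0,0,0,0],
    [-1,0,0,0,0,0,0],
    [-1,0,0,0,0,0,0],
    [-1,0,0,0,0,0,0]
  ]
}}

```text
clock: 3.02
tcp_pos: [0.6276, -0.1192, 0.1753]
ee_rot: [[0.997, 0.082, -0.006], [0.082, -0.997, 0.005], [-0.005, -0.006, -1.0]]
ft_force: [-0.6, -0.1, 6.1]
grip_width: 0.0448
```

>>> {"method": "drive_tool", "body": {
  "rows": [
    [-1,0,0,10,0,0,0],
    [-1,0,0,35,0,0,0],
    [-1,0,0,65,0,0,0],
    [-1,0,0,95,0,0,0],
    [-1,0,0,120,0,0,0]
  ]
}}

```text
clock: 3.43
tcp_pos: [0.6273, -0.1191, 0.2969]
ee_rot: [[0.997, 0.082, -0.006], [0.082, -0.997, 0.005], [-0.006, -0.006, -1.0]]
ft_force: [1.2, -0.4, -3.0]
grip_width: 0.0451
```

>>> {"method": "drive_tool", "body": {
  "rows": [
    [-1,-1,12,0,0,0,0.1],
    [-1,-2,30,0,0,0,0.2],
    [-1,-3,50,0,0,0,0.3],
    [-1,-4,70,0,0,0,0.41],
    [-1,-5,88,0,0,0,0.52]
  ]
}}

```text
clock: 3.85
tcp_pos: [0.6217, -0.0299, 0.2965]
ee_rot: [[0.821, 0.571, -0.009], [0.571, -0.821, 0.002], [-0.006, -0.007, -1.0]]
ft_force: [-0.1, -0.2, -2.7]
grip_width: 0.0449
```

>>> {"method": "drive_tool", "body": {
  "rows": [
    [-1,-1,18,0,0,0,0.1],
    [-1,-2,36,0,0,0,0.2],
    [-1,-3,54,0,0,0,0.31],
    [-1,-4,72,0,0,0,0.42],
    [-1,-5,88,0,0,0,0.52]
  ]
}}

```text
clock: 4.27
tcp_pos: [0.616, 0.0593, 0.2961]
ee_rot: [[0.423, 0.906, -0.011], [0.906, -0.424, -0.002], [-0.007, -0.009, -1.0]]
ft_force: [0.2, 0.2, -2.7]
grip_width: 0.0446
```

>>> {"method": "drive_tool", "body": {
  "rows": [
    [-1,-1,18,0,0,-0.002,0.1],
    [-1,-2,38,0,0,-0.004,0.2],
    [-1,-3,58,0,0,-0.007,0.31],
    [-1,-3.5,75,0,0.002,-0.01,0.42],
    [-1,-3.7,84,0,0.002,-0.011,0.508]
  ]
}}

```text
clock: 4.68
tcp_pos: [0.6114, 0.1453, 0.2956]
ee_rot: [[-0.078, 0.997, -0.0], [0.997, 0.078, -0.002], [-0.002, -0.0, -1.0]]
ft_force: [0.1, -0.1, -3.1]
grip_width: 0.0448
```

```bash
python3 - <<'E'
from h import *; from cell import observe,optics
o=observe(); print(o["tcp_pos"],o["ee_rot"].round(4).tolist())
for n in("scene","top"):
    c=optics.read_camera(n); cv2.imwrite(f"pics/{n}1.png",c["img"][:,:,::-1]); np.savez(n+"1.npz",**c)
    for h in(.068,.162): print(n,h); tops(c,h)
o=observe(); print(o["tcp_pos"],o["ee_rot"].round(4).tolist())
E
```

```text
[0.61143127 0.1453083  0.29556616] [[-0.0775, 0.997, -0.0001], [0.997, 0.0775, -0.0022], [-0.0022, -0.0003, -1.0]]
scene 0.068
px 402,299 rect 568.0,186.4 mean [580.8 192. ] size 135x47 ang 3.1 pca -1.9 z 69.7 hue 142.0
px 339,283 rect 622.8,104.2 mean [626.7 106.6] size 48x37 ang -85.1 pca -80.4 z 69.4 hue -1
scene 0.162
px 395,266 rect 611.1,182.2 mean [611.4 186.8] size 65x52 ang -83.8 pca 80.3 z 162.0 hue -1
top 0.068
px 253,180 rect 567.6,98.8 mean [554.8  96.6] size 127x47 ang 4.8 pca -1.7 z 66.9 hue 142.0
top 0.162
px 240,143 rect 611.4,105.1 mean [611.3 106.6] size 45x45 ang 6.5 pca 68.4 z 159.0 hue 143.0
[0.61155004 0.14490013 0.29559837] [[-0.0737, 0.9973, 0.0], [0.9973, 0.0737, -0.0026], [-0.0026, -0.0002, -1.0]]
```

View pics/scene1.png

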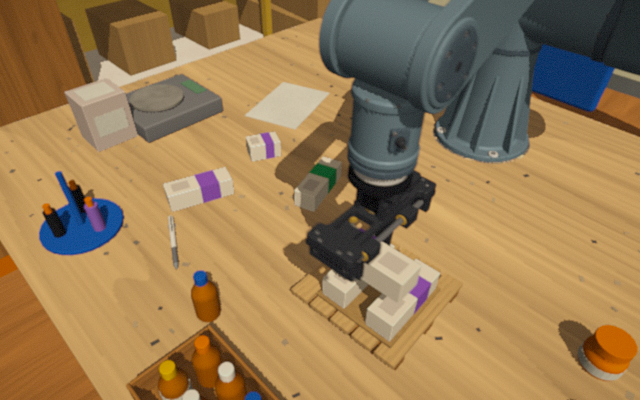

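The picture shows carton A held level and crosswise above the layer at px (390,270). The offsets agree, so I lower it.

>>> {"method": "drive_tool", "body": {
  "rows": [
    [-1,0.5,-1,-12,0,0,0],
    [-1,0.8,-1.4,-25,0,0,0],
    [-1,0.8,-1.4,-36,0,0,0],
    [-1,0.8,-1.4,-44,0,0,0],
    [-1,0.8,-1.4,-47,0,0,0]
  ]
}}

```text
clock: 5.2
tcp_pos: [0.6114, 0.1427, 0.2456]
ee_rot: [[-0.072, 0.997, -0.004], [0.997, 0.072, -0.003], [-0.003, -0.005, -1.0]]
ft_force: [0.4, -0.8, -3.2]
grip_width: 0.0444
```

>>> {"method": "drive_tool", "body": {
  "rows": [
    [-1,0,0,-1,0,0,0],
    [-1,0,0,-1.5,0,0,0],
    [-1,0,0,-2,0,0,0],
    [-1,0,0,-2.5,0,0,0],
    [-1,0,0,-3,0,0,0]
  ]
}}

```text
clock: 5.62
tcp_pos: [0.6116, 0.1427, 0.2433]
ee_rot: [[-0.072, 0.997, -0.004], [0.997, 0.072, -0.003], [-0.003, -0.004, -1.0]]
ft_force: [-2.0, -1.0, 2.6]
grip_width: 0.045
```

Contact: the force went from -3 to +2.6 N. Releasing to a partial opening.

>>> {"method": "drive_tool", "body": {
  "rows": [
    [0.4,0,0,0,0,0,0],
    [0.4,0,0,0,0,0,0],
    [0.4,0,0,0,0,0,0],
    [0.4,0,0,0,0,0,0],
    [0.4,0,0,0,0,0,0]
  ]
}}

```text
clock: 6.03
tcp_pos: [0.6117, 0.1427, 0.2435]
ee_rot: [[-0.072, 0.997, -0.003], [0.997, 0.072, -0.003], [-0.003, -0.003, -1.0]]
ft_force: [-0.2, -0.3, 0.2]
grip_width: 0.0614
```

>>> {"method": "drive_tool", "body": {
  "rows": [
    [0.4,0,0,10,0,0,0],
    [0.4,0,0,30,0,0,0],
    [0.4,0,0,50,0,0,0],
    [0.4,0,0,75,0,0,0],
    [0.4,0,0,90,0,0,0]
  ]
}}

```text
clock: 6.45
tcp_pos: [0.6123, 0.1428, 0.337]
ee_rot: [[-0.072, 0.997, 0.0], [0.997, 0.072, -0.003], [-0.003, -0.0, -1.0]]
ft_force: [0.6, 0.3, 0.3]
grip_width: 0.0615
```

>>> {"method": "drive_tool", "body": {
  "rows": [
    [1,1,-20,0,0,0,0.08],
    [1,2,-48,0,0,0,0.16],
    [1,3,-78,0,0,0,0.24],
    [1,4,-108,0,0,0,0.32],
    [1,5,-140,0,0,0,0.4]
  ]
}}

```text
clock: 6.87
tcp_pos: [0.6172, 0.002, 0.3381]
ee_rot: [[-0.459, 0.888, 0.002], [0.888, 0.459, -0.003], [-0.003, 0.001, -1.0]]
ft_force: [0.4, 0.7, -0.2]
grip_width: 0.0879
```

>>> {"method": "drive_tool", "body": {
  "rows": [
    [1,1,-30,-6,0,0,0.08],
    [1,2,-60,-12,0,0,0.16],
    [1,3,-90,-18,0,0,0.24],
    [1,4,-120,-24,0,0,0.32],
    [1,5,-145,-30,0,0,0.4]
  ]
}}

```text
clock: 7.28
tcp_pos: [0.6221, -0.1452, 0.3089]
ee_rot: [[-0.771, 0.637, 0.004], [0.637, 0.771, -0.002], [-0.005, 0.001, -1.0]]
ft_force: [0.4, 0.1, -0.3]
grip_width: 0.0883
```

>>> {"method": "drive_tool", "body": {
  "rows": [
    [1,1,-30,-14,0,0,0.08],
    [1,2,-60,-28,0,0,0.16],
    [1,3,-90,-42,0,0,0.24],
    [1,4,-118,-56,0,0,0.32],
    [1,4.5,-136,-66,0,0,0.4]
  ]
}}

```text
clock: 7.7
tcp_pos: [0.6262, -0.284, 0.2424]
ee_rot: [[-0.959, 0.284, 0.005], [0.284, 0.959, -0.001], [-0.005, 0.0, -1.0]]
ft_force: [-0.8, 0.1, -0.2]
grip_width: 0.0878
```

```bash
python3 - <<'E'
from h import *; from cell import observe,optics
for n in("top","scene"):
    c=optics.read_camera(n); cv2.imwrite(f"pics/{n}2.png",c["img"][:,:,::-1])
    for h in(.04,.068,.108): print(n,h); tops(c,h)
o=observe(); print(o["tcp_pos"],o["ee_rot"].round(4).tolist())
E
```

```text
top 0.04
px 569,182 rect 569.1,-567.6 mean [ 567.5 -565.1] size 104x64 ang -43.4 pca -33.6 z 44.0 hue -1
px 626,232 rect 485.2,-663.0 mean [ 463.1 -682.6] size 186x94 ang -2.0 pca -13.5 z 44.3 hue 50.0
px 359,236 rect 437.1,-126.3 mean [ 443.3 -123. ] size 128x46 ang 19.3 pca 15.0 z 39.1 hue 67.0
top 0.068
px 253,184 rect 547.8,98.1 mean [546.2  97. ] size 86x47 ang 1.8 pca 3.5 z 66.8 hue 143.0
px 211,186 rect 542.0,180.9 mean [540.6 182. ] size 86x46 ang 2.4 pca 5.5 z 66.9 hue 144.0
top 0.108
px 227,150 rect 607.9,143.1 mean [608.1 142.8] size 130x47 ang -85.6 pca -86.4 z 106.7 hue 144.0
scene 0.04
px 262,140 rect 438.5,-307.6 mean [ 438.6 -307.3] size 72x62 ang -23.7 pca -16.8 z 42.5 hue 142.0
px 318,178 rect 441.1,-124.5 mean [ 443.8 -123.2] size 140x51 ang 18.9 pca 19.8 z 42.4 hue 70.0
px 196,184 rect 628.8,-279.0 mean [ 633.4 -277.6] size 130x59 ang -18.6 pca -19.8 z 42.0 hue 142.0
scene 0.068
px 375,249 rect 532.7,97.9 mean [533.3  98.3] size 53x50 ang 4.8 pca -0.1 z 70.1 hue 142.0
px 402,287 rect 570.8,142.9 mean [563.5 178. ] size 135x133 ang 3.5 pca -18.8 z 69.8 hue 142.0
scene 0.108
px 99,104 rect 660.1,-617.8 mean [ 670.6 -584. ] size 113x107 ang 88.4 pca -23.0 z 108.3 hue -1
px 369,277 rect 612.2,145.4 mean [612.8 148.6] size 133x53 ang -86.3 pca -86.4 z 109.7 hue 142.0
[ 0.62554169 -0.28415064  0.24131597] [[-0.9575, 0.2883, 0.0026], [0.2883, 0.9575, 0.0003], [-0.0024, 0.001, -1.0]]
```

View pics/top2.png

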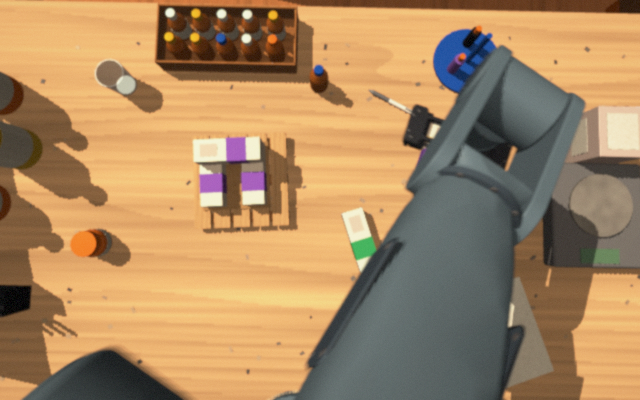

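A sits in its place within about 2 mm, at px (227,150), and the layer hasn't moved. The blue stand at px (467,62) is clear of the gripper. Lowering onto B.

>>> {"method": "drive_tool", "body": {
  "rows": [
    [1,0.5,2,-16,0,0,-0.008],
    [1,1,4,-34,0,0,-0.008],
    [1,1,4,-50,0,0,-0.008],
    [1,1,4,-61,0,0,-0.008],
    [1,1,4,-65,0,0,-0.008]
  ]
}}

```text
clock: 8.22
tcp_pos: [0.626, -0.2789, 0.1744]
ee_rot: [[-0.955, 0.296, 0.0], [0.296, 0.955, 0.002], [0.001, 0.002, -1.0]]
ft_force: [0.3, 0.2, 0.4]
grip_width: 0.0882
```

>>> {"method": "drive_tool", "body": {
  "rows": [
    [-1,0,0,0,0,0,0],
    [-1,0,0,0,0,0,0],
    [-1,0,0,0,0,0,0],
    [-1,0,0,0,0,0,0],
    [-1,0,0,0,0,0,0]
  ]
}}

```text
clock: 8.63
tcp_pos: [0.6264, -0.2792, 0.1754]
ee_rot: [[-0.955, 0.296, 0.001], [0.296, 0.955, 0.001], [-0.001, 0.001, -1.0]]
ft_force: [-0.2, 0.2, 0.5]
grip_width: 0.0568
```

>>> {"method": "drive_tool", "body": {
  "rows": [
    [-1,0,0,0,0,0,0],
    [-1,0,0,0,0,0,0],
    [-1,0,0,0,0,0,0],
    [-1,0,0,0,0,0,0],
    [-1,0,0,0,0,0,0]
  ]
}}

```text
clock: 9.05
tcp_pos: [0.6267, -0.2795, 0.1762]
ee_rot: [[-0.955, 0.296, 0.002], [0.296, 0.955, 0.0], [-0.002, 0.001, -1.0]]
ft_force: [-0.6, -0.2, 4.2]
grip_width: 0.0446
```

>>> {"method": "drive_tool", "body": {
  "rows": [
    [-1,0,0,10,0,0,0],
    [-1,0,0,35,0,0,0],
    [-1,0,0,65,0,0,0],
    [-1,0,0,100,0,0,0],
    [-1,0,0,135,0,0,0]
  ]
}}

```text
clock: 9.47
tcp_pos: [0.626, -0.279, 0.3114]
ee_rot: [[-0.955, 0.296, -0.0], [0.296, 0.955, 0.002], [0.001, 0.002, -1.0]]
ft_force: [0.9, -0.2, -2.1]
grip_width: 0.0449
```

>>> {"method": "drive_tool", "body": {
  "rows": [
    [-1,-4,18,0,0,0,-0.07],
    [-1,-10,44,0,0,0,-0.15],
    [-1,-17,74,0,0,0,-0.23],
    [-1,-25,106,0,0,0,-0.31],
    [-1,-33,138,0,0,0,-0.4]
  ]
}}

```text
clock: 9.88
tcp_pos: [0.5921, -0.1396, 0.3112]
ee_rot: [[-0.762, 0.648, -0.0], [0.648, 0.762, 0.003], [0.002, 0.002, -1.0]]
ft_force: [1.3, 0.4, -2.7]
grip_width: 0.0449
```

>>> {"method": "drive_tool", "body": {
  "rows": [
    [-1,-7,30,0,0,0,-0.08],
    [-1,-14,60,0,0,0,-0.16],
    [-1,-21,90,0,0,0,-0.24],
    [-1,-28,118,0,0,0,-0.32],
    [-1,-33,140,0,0,0,-0.4]
  ]
}}

```text
clock: 10.3
tcp_pos: [0.5577, 0.0026, 0.3109]
ee_rot: [[-0.446, 0.895, -0.001], [0.895, 0.446, 0.004], [0.004, 0.001, -1.0]]
ft_force: [-0.0, -0.1, -2.4]
grip_width: 0.0447
```

>>> {"method": "drive_tool", "body": {
  "rows": [
    [-1,-7,30,0,0,0,-0.09],
    [-1,-14,62,0,0,0,-0.18],
    [-1,-21,94,0,0,0,-0.27],
    [-1,-27,120,0,0,0,-0.35],
    [-1,-30.5,135,0,0,0,-0.389]
  ]
}}

```text
clock: 10.72
tcp_pos: [0.5257, 0.1403, 0.3107]
ee_rot: [[-0.072, 0.997, -0.001], [0.997, 0.072, 0.005], [0.005, -0.001, -1.0]]
ft_force: [0.0, 0.4, -3.2]
grip_width: 0.0449
```

>>> {"method": "drive_tool", "body": {
  "rows": [
    [-1,0,0,-3,0,0,0],
    [-1,0,0,-9,0,0,0],
    [-1,0,0,-16,0,0,0],
    [-1,0,0,-20,0,0,0],
    [-1,0,0,-20,0,0,0]
  ]
}}

```text
clock: 11.13
tcp_pos: [0.5254, 0.1392, 0.289]
ee_rot: [[-0.07, 0.998, -0.004], [0.998, 0.07, 0.004], [0.005, -0.004, -1.0]]
ft_force: [-0.4, 0.3, -3.7]
grip_width: 0.0448
```

```bash
python3 - <<'E'
from h import *; from cell import observe,optics
o=observe(); print(o["tcp_pos"],o["ee_rot"].round(4).tolist())
for n in("top","scene"):
    c=optics.read_camera(n); cv2.imwrite(f"pics/{n}3.png",c["img"][:,:,::-1])
    for h in(o["tcp_pos"][2]-.136,): print(n,h); tops(c,h)
E
```

```text
[0.52540527 0.13918848 0.28896414] [[-0.0704, 0.9975, -0.0039], [0.9975, 0.0705, 0.0045], [0.0047, -0.0036, -1.0]]
top 0.15296413523126934
px 244,191 rect 525.8,97.2 mean [525.1  97.3] size 49x45 ang -87.9 pca -83.3 z 151.6 hue -1
scene 0.15296413523126934
px 427,235 rect 525.4,175.6 mean [526.2 178.3] size 60x58 ang -87.6 pca -46.7 z 155.4 hue 142.0
```

View pics/scene3.png

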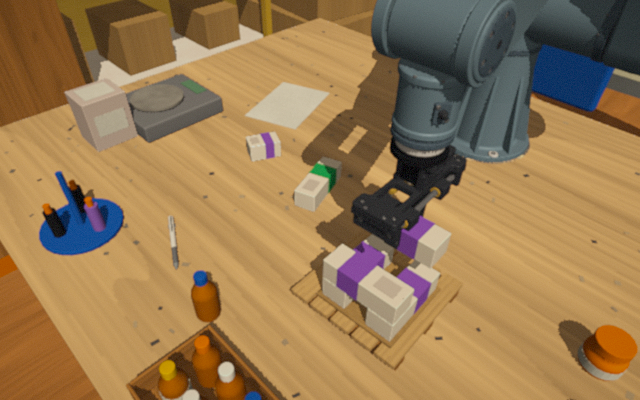

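Carton B hangs over the near place at px (425,235), and A is squarely placed at px (368,275). Setting B down.

>>> {"method": "drive_tool", "body": {
  "rows": [
    [-1,0.5,0,-10,0,0,0],
    [-1,1,0,-22,0,0,0],
    [-1,1,0,-32,0,0,0],
    [-1,1,0,-38,0,0,0],
    [-1,1,0,-41,0,0,0]
  ]
}}

```text
clock: 11.65
tcp_pos: [0.5262, 0.1393, 0.2472]
ee_rot: [[-0.07, 0.998, -0.005], [0.998, 0.07, 0.005], [0.005, -0.005, -1.0]]
ft_force: [0.4, 0.7, -3.1]
grip_width: 0.0448
```

>>> {"method": "drive_tool", "body": {
  "rows": [
    [-1,0,0,-0.5,0,0,0],
    [-1,0,0,-1,0,0,0],
    [-1,0,0,-1.5,0,0,0],
    [-1,0,0,-2,0,0,0],
    [-1,0,0,-2.5,0,0,0]
  ]
}}

```text
clock: 12.07
tcp_pos: [0.5264, 0.1394, 0.2451]
ee_rot: [[-0.07, 0.998, -0.004], [0.998, 0.07, 0.005], [0.005, -0.004, -1.0]]
ft_force: [-1.1, -0.3, -2.8]
grip_width: 0.0447
```

>>> {"method": "drive_tool", "body": {
  "rows": [
    [-1,0,0,-0.5,0,0,0],
    [-1,0,0,-1,0,0,0],
    [-1,0,0,-1.2,0,0,0],
    [-1,0,0,-1.5,0,0,0],
    [-1,0,0,-1.5,0,0,0]
  ]
}}

```text
clock: 12.48
tcp_pos: [0.5266, 0.1395, 0.2442]
ee_rot: [[-0.07, 0.998, -0.003], [0.997, 0.071, 0.005], [0.005, -0.003, -1.0]]
ft_force: [-2.4, 1.0, 3.7]
grip_width: 0.0444
```

Contact (+3.7 N). Release to a partial opening and retreat.

>>> {"method": "drive_tool", "body": {
  "rows": [
    [0.4,0,0,0,0,0,0],
    [0.4,0,0,0,0,0,0],
    [0.4,0,0,0,0,0,0],
    [0.4,0,0,0,0,0,0],
    [0.4,0,0,0,0,0,0]
  ]
}}

```text
clock: 12.9
tcp_pos: [0.5266, 0.1394, 0.2441]
ee_rot: [[-0.07, 0.998, -0.003], [0.998, 0.07, 0.005], [0.005, -0.003, -1.0]]
ft_force: [-0.1, -0.3, 0.5]
grip_width: 0.0616
```

>>> {"method": "drive_tool", "body": {
  "rows": [
    [0.4,0,0,10,0,0,0],
    [0.4,0,0,30,0,0,0],
    [0.4,0,0,55,0,0,0],
    [0.4,0,0,85,0,0,0],
    [0.4,0,0,115,0,0,0]
  ]
}}

```text
clock: 13.32
tcp_pos: [0.5263, 0.1394, 0.3607]
ee_rot: [[-0.07, 0.998, -0.004], [0.998, 0.07, 0.005], [0.005, -0.004, -1.0]]
ft_force: [0.7, -0.4, 0.9]
grip_width: 0.0617
```

>>> {"method": "drive_tool", "body": {
  "rows": [
    [0.4,0,-25,5,0,0,0],
    [0.4,0,-60,10,0,0,0],
    [0.4,0,-100,10,0,0,0],
    [0.4,0,-140,10,0,0,0],
    [0.4,0,-175,10,0,0,0]
  ]
}}

```text
clock: 13.73
tcp_pos: [0.526, -0.0375, 0.3719]
ee_rot: [[-0.071, 0.997, -0.003], [0.997, 0.071, 0.004], [0.004, -0.002, -1.0]]
ft_force: [1.1, 0.2, 0.1]
grip_width: 0.0614
```

>>> {"method": "drive_tool", "body": {
  "rows": [
    [0.4,0,-35,0,0,0,0],
    [0.4,0,-75,0,0,0,0],
    [0.4,0,-110,0,0,0,0],
    [0.4,0,-135,0,0,0,0],
    [0.4,0,-145,0,0,0,0]
  ]
}}

```text
clock: 14.15
tcp_pos: [0.5256, -0.1859, 0.3728]
ee_rot: [[-0.067, 0.998, -0.002], [0.998, 0.067, 0.002], [0.002, -0.002, -1.0]]
ft_force: [-0.0, 0.5, -0.4]
grip_width: 0.0614
```

```bash
python3 - <<'E'
from h import *; from cell import observe,optics
o=observe(); print(o["clock"],o["tcp_pos"],o["grip_width"])
for n in("top","scene"):
    c=optics.read_camera(n); cv2.imwrite(f"pics/{n}4.png",c["img"][:,:,::-1])
    for h in(.04,.068,.108): print(n,h); tops(c,h)
E
```

```text
14.15 [ 0.5256444  -0.18591127  0.37281231] 0.06143121265435185
top 0.04
px 599,237 rect 485.5,-619.9 mean [ 451.8 -624.8] size 188x181 ang -1.7 pca -68.0 z 44.2 hue 49.0
px 354,223 rect 465.6,-116.7 mean [ 471.3 -111.7] size 67x45 ang 18.7 pca -6.2 z 39.1 hue 63.0
px 451,243 rect 432.9,-310.5 mean [ 432.8 -315. ] size 71x43 ang -20.8 pca -13.5 z 39.2 hue 144.0
top 0.068
px 253,172 rect 571.3,98.7 mean [570.3  98.6] size 47x39 ang -88.8 pca 89.6 z 67.0 hue 143.0
px 211,173 rect 566.5,182.9 mean [565.4 183.8] size 45x37 ang -87.6 pca 89.9 z 66.9 hue 144.0
top 0.108
px 227,150 rect 608.1,143.3 mean [608.1 143.2] size 130x47 ang -85.7 pca -86.5 z 106.8 hue 144.0
px 228,193 rect 523.8,136.8 mean [523.8 137.2] size 129x46 ang -86.5 pca -86.6 z 106.9 hue 143.0
scene 0.04
px 263,141 rect 437.3,-306.9 mean [ 439.  -305.6] size 70x63 ang -27.8 pca -14.9 z 42.5 hue 142.0
px 318,178 rect 440.7,-124.7 mean [ 443.3 -123.6] size 139x50 ang 19.5 pca 19.6 z 42.4 hue 70.0
px 395,320 rect 569.4,186.4 mean [599.3 198.4] size 132x46 ang 3.0 pca -9.3 z 40.8 hue 142.0
scene 0.068
px 387,288 rect 572.2,143.2 mean [581.6 161.9] size 135x134 ang -84.5 pca -62.6 z 70.0 hue 142.0
scene 0.108
px 100,104 rect 661.1,-610.0 mean [ 669.1 -582.6] size 105x97 ang -0.3 pca -19.9 z 107.9 hue -1
px 402,245 rect 528.1,139.6 mean [528.6 142.8] size 132x55 ang -86.5 pca -86.8 z 109.8 hue 142.0
px 369,277 rect 612.3,145.3 mean [612.8 148.6] size 132x53 ang -86.6 pca -86.4 z 109.8 hue 142.0
```

View pics/top4.png

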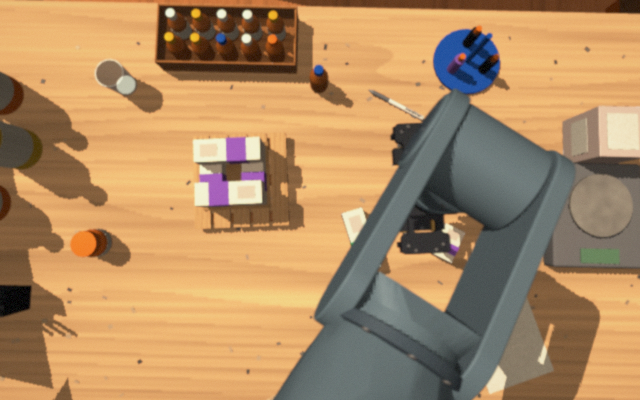

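View pics/scene4.png

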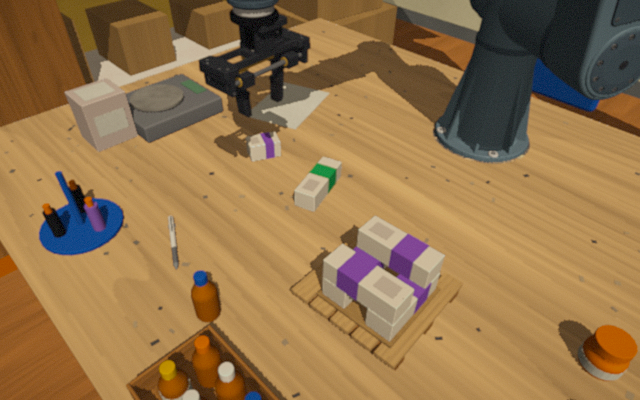

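Both cartons lie flush and crosswise, at px (227,150) and (228,193) in the top view. The green carton and the layer are where they were. Handing in.

```bash
python3 -c "
from cell import ticket; print(ticket.hand_in())"
```

```text
the job is handed in; nothing more can be done
None
```

I set both loose violet-banded cartons down crosswise on the first layer, one along each end, and handed the job in at about 14 s of robot time. I lowered each until the force reading showed contact, then released it with the gripper only partly open so the fingers cleared the other carton.

- **Placement:** In the final images the two cartons are about 84.5 mm apart, against 85 mm nominal. Their midpoint is within about 2 mm of the layer's centre, and they are within about 1° of square. Their tops are at about 108 mm, as expected for lying flat on the layer.
- **Left alone:** The scene camera showed the first layer and the green-banded carton within about 2 mm of where they started.
- **Disagreements:** The two cameras differ by a steady 2–4 mm, which I averaged. In the last top picture the arm partly hid the green carton, so I checked it from the scene camera alone.

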